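Hang the supply caddy on its dock and lock it

TASK

On the caddy dock, push the sliding locking tongue fully back to free the ledge, then hang the caddy whose rear plate has two holes on the dock's two upright pins, so that both pins are through and the plate lies down flat on the ledge. Then push the tongue fully forward again over the plate to lock it, and leave everything else standing where it is.

Things in the scene. Friction and masses are not known exactly. Their poses are not given: they have to be found in the camera images.
- dock: fixed grey block, 90 deep (x) x 180 mm wide; origin: centre of its underside; x to its back, y left. Front face at x = -45 mm; front ledge (x -45 to -4) 80 mm high, with two pins; rear step behind it 87.5 mm high, with the sliding tongue. A rubber bar 30 mm up the front face, 4 mm proud, props the hung caddy's back wall (x = -50)
- pin_left (a point): foot of the left pin, on the ledge (dock x = -28, y = +50, z = 80 mm); steel, 14 mm in diameter, 28 mm tall, the top 10 mm tapering to 6 mm. Axes as the dock's
- pin_right (a point): foot of the right pin, the same, at dock x = -28, y = -50 mm (100 mm from the left one)
- tongue (a joint): locking tongue's position (m) along the dock's x: 0 = fully forward, over the ledge (locked); 0.045 = fully back, ledge free; a stop at each end. About 2 N of friction, stays where left. It starts 0 to 12 mm back, blocking the rear plate
- tongue_tab (a point): centre of the tongue's upright tab, to be pushed: 8 mm thick (x), 50 wide (y), 42 tall, centre 114 and top 135 mm above the table, at dock x = 24 mm + joint value, y = 0. The tongue is a 5 mm steel strip, 50 wide, reaching 54 mm forward of the tab's centre between the pins, underside 88 mm up. Axes as the dock's
- caddy_bar (a point): middle of the carrying bar of the caddy to hang: pale blue open box, 80 deep (x) x 140 wide x 65 mm high, about 0.35 kg, loose, on the table. Bar 12 thick (x), 70 long (y), 26 mm high, over the centre of mass, 20 mm free below; this point is 98 mm above the caddy's underside, back wall 31 mm behind. x to its rear plate, y left. Once hung: at dock x = -81, y = 0, z = 118 mm, axes parallel
- hole_left (a point): centre of the left hole (17 mm in diameter) at the underside of the caddy's rear plate, which is 5 mm thick, 140 wide and stands out 40 mm behind the back wall at rim height; the hole is 53 mm behind, 50 left of and 38 mm below caddy_bar. Axes as the caddy's
- hole_right (a point): centre of the right hole, the same, 50 mm to the right of the middle (100 mm from the left one)
- plain_caddy_bar (a point): middle of the carrying bar (98 mm above the underside) of the OTHER caddy: same size and make as the task's caddy but its rear plate is plain, without holes; loose bystander, not to be used
- tape_roll: loose roll of white tape lying flat, 84 mm across, 25 mm high; bystander (origin: centre of its underside)
- swab_jar: loose glass jar with a steel cap, 68 mm across, 80 mm high; bystander (origin: centre of its underside)
- gel_bottle: loose clear pump bottle, 66 mm across, 183 mm high; bystander (origin: centre of its underside)
- steel_bowl: loose steel bowl, 110 mm across, 45 mm high; bystander (origin: centre of its underside)
- gauze_box: loose cardboard box, 70 x 110 x 50 mm; bystander (origin: centre of its underside)
There are look-alikes about, which are no part of the job. What is shaped like the dock but red is not meant.

How it is judged:
By the outcome, as a careful person would: the job done as asked, in the order asked, and still so for the second after the job is handed in, with the robot touching nothing.
It also fails if it takes over 72 s, if anything falls off the work surface, if the arm or the gripper's body presses on something with over 40 N, if the wrist force passes 120 N, or if a joint passes its speed limit or range.

ROBOT

A 6-joint arm with a two-finger parallel gripper is mounted at the origin on the work surface. World frame = base frame: x ahead of the robot, y to its left, z up, the work surface at z = 0. Lengths are in mm, angles in degrees, forces in N, time in s.
With the tool pointing down it reaches from about 350 to 850 mm from the base axis. Payload 8.1 kg.
Tool frame: the origin (TCP) lies midway between the tips of the shut fingers; the grasp point (between the pads) lies 19 mm behind it (r.pinch_z is the distance from the TCP to the grasp point, in mm); z points along the fingers, y is the line along which they close (so a half turn about z gives the same grasp; the last joint's range is limited). The gripper opens to 85 mm and grips with 20 to 120 N. Pads are 22 mm wide; open, the fingers measure 114 mm over their backs; the gripper's body (76 mm by 85 mm) begins 54 mm behind the grasp point. The pads swing forward as they close: fully open they stand 13 mm farther back than shut.
Start: joints at [63.805, 7.471, 85.268, -0, 87.261, -4.893], TCP at [217.955, 559.018, 231.292] pointing down, gripper open.
Joint ranges: [-169.43, 169.43], [-51.17, 129.36], [1.28, 143.12], [-76.62, 256.62], [0, 156.53], [-152.29, 152.29]. Speed limits (degrees/s): [136.94, 136.94, 159.86, 180, 180, 180].

INTERFACE

Orientations are given as [roll, pitch, yaw] about the fixed x, y, z axes, in that order (R = Rz(yaw) Ry(pitch) Rx(roll)).
In Python, from bench import sensors, optics, job, r gives the robot as it stands.
- The arm moves only by the tool play_rows, never from a script. Its argument "motion" is a list that holds one entry, the list of rows, each a list of 6 numbers: the shift along the tool's x, y, z in cm, then the turn, a rotation vector about the tool's x, y, z in degrees. In form: [[[x, y, z, ax, ay, az], ...]]. A call has 1 to 5 rows; each row is the pose to reach, as a shift and turn from the pose commanded when the call began, along the tool's axes at that moment; what a row does not reach only later rows make up. A row lasts 1/10 s, in which the tool goes at most 50 mm and 8.59 degrees, less where a joint would pass 70% of its speed; a pose out of reach is approached as far as the arm can. A call with a gripper value outside its range is refused whole. "jaw" is the opening, from 0 (shut) to 1 (fully open), set as the call begins (left out, the last holds). The fingers move at their own pace and stop on an object; "squeeze" is the grip in N (left out, the last holds). Time passes only in rows, so rows that repeat a pose let the fingers close. It gives the time, the measured TCP pose, the force, the opening and the grip force at its end, in the units of the state.
- sensors.sense(): the state, without advancing time (a new reading comes with each control period).
- optics.snapshot(name): name is "side" or "top"; returns a dict with "pixels" (480x640x3 uint8, red, green, blue), "mtx" (3x3 intrinsics, pixels), "R" (3x3) and "t" (3): a world point X has camera coordinates R X + t. Camera axes: x right, y down, z forward; pixel columns grow to the right and rows downward; lengths in mm; the calibration is good to about 2 mm. A picture is of the moment at which its call begins. There is no depth.
- job.hand_in(): hands the job in; it is judged then, once.
The state is a dict: "time": time; "joint_pos": joint angles; "qd": joint speeds; "joint_efforts": joint torques, N m; "tool_pos": TCP position; "tcp_rot": TCP orientation; "ft_force": force on the tool from outside, world axes, zero at the start; "wrist_torque": the same for the moment, N m; "finger_gap": finger opening in mm; "grip_force": force on a finger pad.
Only numpy, scipy, OpenCV 4.12 (cv2) and the standard library are available. Lean on these libraries where they do the work, as an engineer would, in place of code of your own. Each camera call takes 0.05 s, during which the arm holds its last target. There are 200 camera calls.

## Working session

There is one attempt and no reset: what is moved stays moved. The work goes in short steps, Python scripts to look and compute and a tool call to move; the robot and the scene stay as the last step left them, time stands still between calls to the robot, and variables do not carry over. Pictures are saved under pics/ and viewed, at most 10 in all, crops included, and the job is handed in when it is done.

Besides the shell and the picture viewer there is one more tool, called after "Call:" as name([rows], argument=value, ...), one row to a line, values as JSON. play_rows: Moves the arm, as the interface text tells. Its arguments: {"type":"object","properties":{"motion":{"type":"array","items":{"type":"array","items":{"type":"array","items":{"type":"number"}}}},"jaw":{"type":"number"},"squeeze":{"type":"number"}},"required":["motion"]}

```bash
mkdir -p pics; ls; python3 - <<'E'
from bench import sensors, optics, job, r
import cv2,numpy as np,pickle
d={}
for n in("side","top"):
    s=optics.snapshot(n); d[n]=s
    cv2.imwrite(f"pics/{n}0.png",s["pixels"][:,:,::-1]); print(n,s["mtx"],s["R"],s["t"],-s["R"].T@s["t"])
pickle.dump(d,open("d0.pkl","wb"))
print(sensors.sense(), r.pinch_z)
E
```

```text
pics
side [[623.78877196   0.         330.33897569]
 [  0.         623.78877196 246.82835851]
 [  0.           0.           1.        ]] [[-0.97248947 -0.23240054  0.01594448]
 [-0.18388211  0.7238368  -0.66501704]
 [ 0.14300912 -0.64965397 -0.74665796]] [ 558.78859116   71.20112479 1743.06806716] [ 307.23400525 1210.71586028 1339.91602283]
top [[547.23999929   0.         316.75161224]
 [  0.         547.23999929 247.3785091 ]
 [  0.           0.           1.        ]] [[ 0.02053208 -0.99974284 -0.00962792]
 [-0.99438581 -0.01942033 -0.10401785]
 [ 0.10380412  0.01170957 -0.99452883]] [ 105.5083135   549.97641774 1677.26970408] [ 370.61493183   96.52180462 1726.31626247]
{'time': 0.1, 'joint_pos': array([ 6.38046098e+01,  7.51108200e+00,  8.53226362e+01, -2.24786708e-03,
        8.72613991e+01, -4.89147224e+00]), 'qd': array([-0.10411777, -0.07325974, -0.12732916,  0.02794651,  0.15131473,
        0.03858348]), 'joint_efforts': array([ 6.31968160e-04, -5.70947242e+01, -5.01944733e+01, -2.96569006e-04,
        8.04671872e-03, -1.86982300e-05]), 'tool_pos': array([217.74868762, 558.56698973, 230.35005781]), 'tcp_rot': array([-1.79905038e+02, -5.87357673e-03,  1.58696186e+02]), 'ft_force': array([-0.08269604, -0.30433268, -0.55608692]), 'wrist_torque': array([-0.01562077, -0.00328028, -0.0294811 ]), 'grip_force': 0.0, 'finger_gap': 85.12227071694456} 18.700000000000003
```

View pics/top0.png

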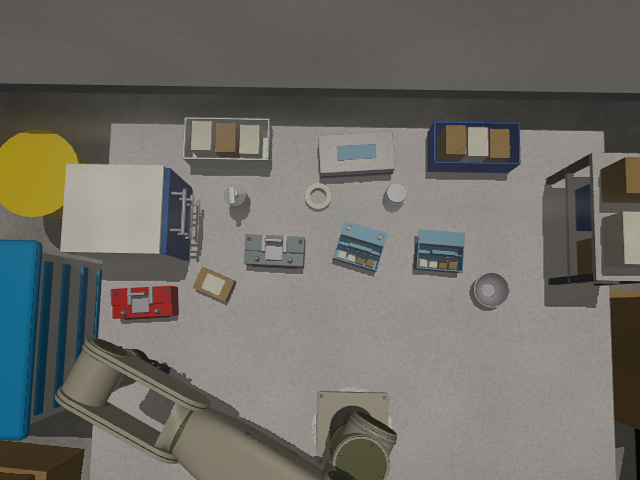

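View pics/side0.png

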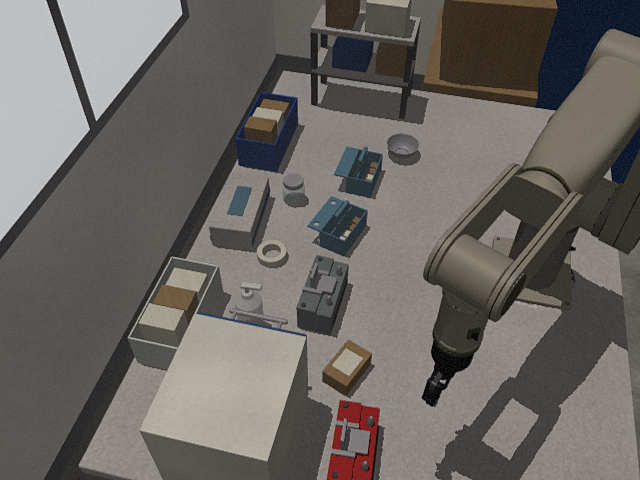

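Top: grey dock at ~(274,251), the two-hole caddy at ~(360,247) with its plate away from the robot, and the plain one at (440,251). Side: dock (322,293), two-hole caddy (340,225). Next I'll enlarge these areas.

```bash
cat > h.py <<'E'
import cv2,numpy as np,pickle
def crop(s,x0,y0,w,h,k,fn):
    c=s["pixels"][y0:y0+h,x0:x0+w,::-1]; c=cv2.resize(c,None,fx=k,fy=k,interpolation=cv2.INTER_CUBIC)
    for i in range(0,w,10): cv2.putText(c,str(x0+i),(i*k,8),0,.3,(0,0,255),1); cv2.line(c,(i*k,10),(i*k,14),(0,0,255),1)
    for j in range(0,h,10): cv2.putText(c,str(y0+j),(0,j*k+4),0,.3,(0,0,255),1)
    return c
def ray(s,u,v):
    o=-s["R"].T@s["t"]; d=s["R"].T@np.linalg.solve(s["mtx"],[u,v,1]); return o,d
def atz(s,u,v,z):
    o,d=ray(s,u,v); return o+d*(z-o[2])/d[2]
def proj(s,X):
    p=s["mtx"]@(s["R"]@np.asarray(X,float)+s["t"]); return p[:2]/p[2]
E
python3 - <<'E'
from h import *
d=pickle.load(open("d0.pkl","rb"))
cv2.imwrite("pics/tc.png",crop(d["top"],238,215,155,65,5,0))
cv2.imwrite("pics/sc.png",crop(d["side"],290,190,85,145,4,0))
E
```

```text
(no output)
```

View pics/tc.png

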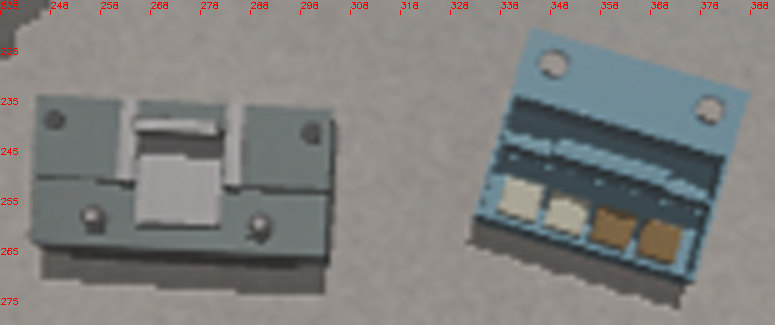

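View pics/sc.png

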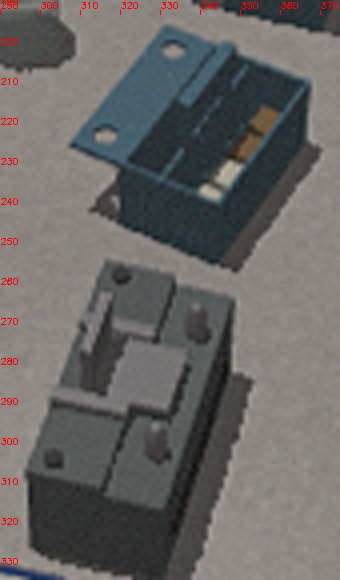

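Crops: pins, dock corners, tongue front edge, holes and plate corners are readable. I'll fit the poses from both views.

```bash
cat > fit.py <<'E'
from h import *
from scipy.optimize import least_squares
d=pickle.load(open("d0.pkl","rb"))
T=lambda a,b:("top",(a+.5)/5-.5+238,(b+.5)/5-.5+215)
S=lambda a,b:("side",(a+.5)/4-.5+290,(b+.5)/4-.5+190)
dock=[((-28,50,108),T(94,214)),((-28,-50,108),T(261,222)),((45,90,87.5),T(37,96)),((45,-90,87.5),T(333,108)),((-45,90,80),T(30,241)),((-45,-90,80),T(328,256)),
((-28,50,108),S(158,423)),((-28,-50,108),S(198,305)),((-45,90,80),S(165,508)),((-45,-90,80),S(235,297)),((45,-90,87.5),S(108,262)),((45,90,87.5),S(28,470))]
cad=[((53,50,65),T(553,63)),((53,-50,65),T(709,109)),((71,70,65),T(530,28)),((71,-70,65),T(750,93)),((-49,70,65),T(475,214)),((-49,-70,65),T(692,282)),
((53,50,65),S(105,134)),((53,-50,65),S(174,48)),((71,70,65),S(70,144)),((71,-70,65),S(165,27)),((-49,-70,65),S(310,85)),((-49,70,65),S(220,205))]
def tf(p,X):
    c,s=np.cos(p[2]),np.sin(p[2]); return np.array([p[0]+c*X[0]-s*X[1],p[1]+s*X[0]+c*X[1],X[2]])
def fit(L,p0):
    f=lambda p:np.concatenate([proj(d[m],tf(p,X))-[u,v] for X,(m,u,v) in L])
    q=least_squares(f,p0,loss="soft_l1"); print(q.x[:2].round(1),np.degrees(q.x[2]).round(2)); print(f(q.x).reshape(-1,2).round(1).tolist()); return q.x
D=fit(dock,[500,150,0]); C=fit(cad,[500,0,0])
pickle.dump((D,C),open("p.pkl","wb"))
for n in("top","side"):
    one=[x for x in dock if x[1][0]==n]; two=[x for x in cad if x[1][0]==n]
    print(n); fit(one,D); fit(two,C)
i=lambda P:[np.cos(D[2])*(P[0]-D[0])+np.sin(D[2])*(P[1]-D[1]),-np.sin(D[2])*(P[0]-D[0])+np.cos(D[2])*(P[1]-D[1])]
for a,b in((136,226),(219,226)): print("strip front",i(atz(d["top"],*T(a,b)[1:],93)))
for a,b in((136,119),(217,122),(136,131),(217,136)): print("tab",i(atz(d["top"],*T(a,b)[1:],135)))
E
python3 fit.py
```

```text
[534.1 245.7] -721.57
[[-0.7, -0.5], [-0.6, -0.5], [-0.3, -0.9], [-0.0, -0.6], [-0.4, -0.1], [-0.5, -0.3], [0.4, 0.3], [0.5, -0.1], [1.0, -0.1], [1.0, -1.1], [0.0, -1.2], [0.1, -0.4]]
[545. -11.] -15.8
[[-0.5, -0.5], [-0.4, -0.3], [-0.5, -1.0], [-0.6, -0.8], [-0.8, -0.9], [-0.1, -1.1], [0.9, -0.2], [0.8, -0.0], [0.6, -0.6], [1.0, -1.0], [1.0, -1.1], [0.5, -0.1]]
top
[532.7 244.5] -721.39
[[-0.3, 0.1], [-0.1, -0.1], [0.1, -0.4], [0.3, -0.2], [0.1, 0.5], [-0.0, 0.1]]
[542.7 -12.5] -15.83
[[-0.0, 0.2], [0.1, 0.5], [-0.0, -0.2], [-0.1, -0.0], [-0.3, -0.1], [0.4, -0.3]]
side
[535.  247.2] -721.65
[[-0.1, 0.7], [0.1, 0.3], [0.4, 0.3], [0.5, -0.7], [-0.4, -0.9], [-0.4, -0.0]]
[546.8  -8.7] -15.63
[[0.1, 0.3], [-0.0, 0.4], [-0.2, -0.1], [0.1, -0.6], [0.2, -0.7], [-0.2, 0.4]]
strip front [np.float64(-34.13544488990346), np.float64(23.97270540304941)]
strip front [np.float64(-31.790234592602864), np.float64(-25.750660266405898)]
tab [np.float64(25.472890178790074), np.float64(23.040919096730523)]
tab [np.float64(25.92554927256757), np.float64(-24.528542663350606)]
tab [np.float64(18.40113108785375), np.float64(22.631707082684475)]
tab [np.float64(17.67886898919212), np.float64(-24.980228398994424)]
```

```bash
cat > go.py <<'E'
# usage: go.py d|c|w x y z yaw_rel : tool target in dock/caddy/world axes -> row
import sys; from h import *
from scipy.spatial.transform import Rotation as Ro
from bench import sensors
D,C=pickle.load(open("p.pkl","rb"))
f=sys.argv[1]; x,y,z,yr=map(float,sys.argv[2:6])
P={"d":D,"c":C,"w":np.zeros(3)}[f]; c,s=np.cos(P[2]),np.sin(P[2])
t=np.array([P[0]+c*x-s*y,P[1]+s*x+c*y,z]); yaw=np.degrees(P[2])+yr
S=sensors.sense(); R=Ro.from_euler("xyz",S["tcp_rot"],degrees=True)
G=Ro.from_euler("xyz",[180,0,yaw],degrees=True)
print("now",S["tool_pos"].round(1),S["tcp_rot"].round(1),"to",t.round(1),yaw%360)
print("row",(R.inv().apply(t-S["tool_pos"])/10).round(2).tolist(),np.degrees((R.inv()*G).as_rotvec()).round(1).tolist())
E
python3 go.py d -17 0 200 90; python3 - <<'E'
from h import *
d=pickle.load(open("d0.pkl","rb"))["top"]
for n,u,v,z in(("bottle",236,188,183),("bottle pump",236,200,120),("gauze",215,285,50),("tape",318,196,25),("jar",396,190,80),("equip",190,255,150)): print(n,atz(d,u,v,z).round())
E
```

```text
now [217.7 558.6 230.4] [-179.9   -0.   158.7] to [517.1 246.2 200. ] 88.43110795322957
row [-39.24, -18.22, 3.06] [-0.1, 0.1, 70.3]
bottle [699. 350. 183.]
bottle pump [676. 359. 120.]
gauze [424. 426.  50.]
tape [711. 116.  25.]
jar [ 723. -122.   80.]
equip [506. 482. 150.]
```

Call:
play_rows([
  [[-39.2,-18.2,3.0,0,0,70.3],[-39.2,-18.2,3.0,0,0,70.3],[-39.2,-18.2,3.0,0,0,70.3],[-39.2,-18.2,3.0,0,0,70.3],[-39.2,-18.2,3.0,0,0,70.3]],
], jaw=0)

```text
time: 0.6
tool_pos: [391.3, 377.3, 213.5]
tcp_rot: [-180.0, 0.0, 115.4]
ft_force: [1.0, 0.5, -0.3]
finger_gap: 12.1
grip_force: 0.0
```

```bash
python3 go.py d -17 0 200 90
```

```text
now [391.3 377.3 213.5] [-180.     0.   115.4] to [517.1 246.2 200. ] 88.43110795322957
row [-17.24, 5.74, 1.35] [-0.0, 0.0, 27.0]
```

Call:
play_rows([
  [[-17.2,5.7,1.3,0,0,27],[-17.2,5.7,1.3,0,0,27],[-17.2,5.7,1.3,0,0,27],[-17.2,5.7,1.3,0,0,27],[-17.2,5.7,1.3,0,0,27]],
])

```text
time: 1.1
tool_pos: [518.6, 245.1, 199.9]
tcp_rot: [-180.0, 0.1, 88.4]
ft_force: [0.2, 0.0, 0.0]
finger_gap: 0.0
grip_force: 0.0
```

```bash
python3 go.py d -17 0 150 90; python3 - <<'E'
from h import *
from bench import optics,sensors
d={n:optics.snapshot(n) for n in("top","side")}
p=sensors.sense()["tool_pos"]
for n in d: print(n,proj(d[n],p))
a=crop(d["top"],215,195,100,85,4,0); b=crop(d["side"],270,220,90,110,4,0)
c=np.zeros((440,760,3),np.uint8); c[:340,:400]=a; c[:,400:]=b; cv2.imwrite("pics/g1.png",c)
E
```

```text
now [518.6 245.1 199.9] [-1.80e+02  1.00e-01  8.84e+01] to [517.1 246.2 150. ] 88.43110795322957
row [0.11, -0.15, 4.99] [-0.0, 0.1, -0.0]
top [268.99444824 251.2165327 ]
side [331.19090769 256.21457766]
```

View pics/g1.png

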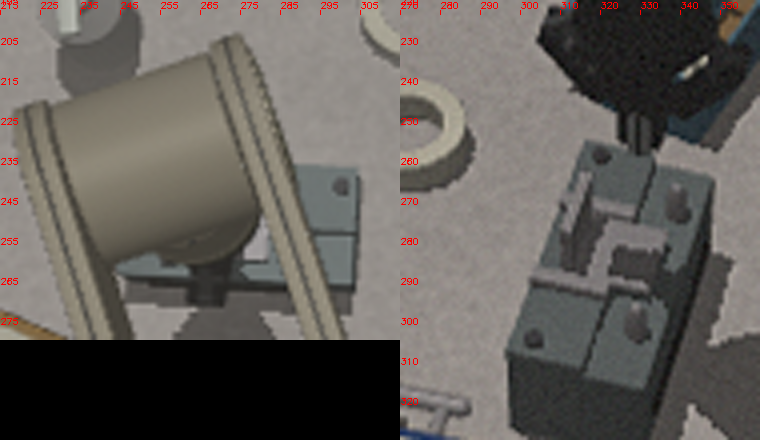

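Side: fingertips end at about (329.4,259), and projection says (331,256). With the finger's near edge allowed for, that agrees with the joint fit within ~1–2 mm. I'll descend to z=112.

Call:
play_rows([
  [[0.1,-0.15,4.4,0,0,0],[0.1,-0.15,8.8,0,0,0],[0.1,-0.15,8.8,0,0,0],[0.1,-0.15,8.8,0,0,0],[0.1,-0.15,8.8,0,0,0]],
])

```text
time: 1.7
tool_pos: [516.3, 251.1, 116.0]
tcp_rot: [179.8, -0.1, 88.8]
ft_force: [-1.0, -0.5, 0.9]
finger_gap: 0.2
grip_force: 0.0
```

```bash
python3 go.py d 10 0 112 90
```

```text
now [516.3 251.1 116. ] [ 1.798e+02 -1.000e-01  8.880e+01] to [544.1 245.5 112. ] 88.43110795322957
row [-0.5, 2.79, 0.41] [0.2, -0.1, 0.4]
```

Call:
play_rows([
  [[-0.5,0.8,0.4,0,0,0.4],[-0.5,1.6,0.4,0,0,0.4],[-0.5,2.4,0.4,0,0,0.4],[-0.5,3.2,0.4,0,0,0.4],[-0.5,4.0,0.4,0,0,0.4]],
])

```text
time: 2.2
tool_pos: [555.7, 243.9, 109.2]
tcp_rot: [-180.0, -0.0, 88.3]
ft_force: [-2.7, 0.4, 2.6]
finger_gap: -0.0
grip_force: 1.3
```

```bash
python3 go.py d 50 0 112 90
```

```text
now [555.7 243.9 109.2] [-180.    -0.    88.3] to [584.1 244.4 112. ] 88.43110795322957
row [0.14, 2.84, -0.28] [-0.0, -0.0, -0.1]
```

Contact at about 2.7 N, so it is already pushing. Continuing.

Call:
play_rows([
  [[0.1,0.6,-0.2,0,0,0],[0.1,1.2,-0.2,0,0,0],[0.1,1.7,-0.2,0,0,0],[0.1,2.2,-0.2,0,0,0],[0.1,2.2,-0.2,0,0,0]],
])

```text
time: 2.7
tool_pos: [577.7, 244.3, 110.9]
tcp_rot: [180.0, -0.0, 88.3]
ft_force: [-0.3, -0.6, -0.3]
finger_gap: 0.0
grip_force: 0.0
```

Call:
play_rows([
  [[0,0.3,0,0,0,0],[0,0.6,0,0,0,0],[0,0.9,0,0,0,0],[0,1.1,0,0,0,0],[0,1.2,0,0,0,0]],
])

```text
time: 3.2
tool_pos: [585.9, 244.1, 110.9]
tcp_rot: [-179.6, 0.1, 88.4]
ft_force: [-23.0, -2.2, 12.9]
finger_gap: 0.4
grip_force: 11.9
```

The stop is reached: 23 N at dock x≈52. I'll back off and rise.

Call:
play_rows([
  [[0,-1.5,0,0,0,0],[0,-3.0,-2.5,0,0,0],[0,-4.0,-7.0,0,0,0],[0,-4.0,-7.0,0,0,0],[0,-4.0,-7.0,0,0,0]],
])

```text
time: 3.7
tool_pos: [550.6, 245.8, 183.8]
tcp_rot: [179.7, -0.1, 88.3]
ft_force: [-0.1, -0.1, -1.0]
finger_gap: -0.2
grip_force: 0.0
```

```bash
python3 go.py c 0 0 180 90
```

```text
now [550.6 245.8 183.8] [ 1.797e+02 -1.000e-01  8.830e+01] to [545. -11. 180.] 74.19540805418734
row [-25.68, 0.18, 0.33] [0.3, -0.1, 14.1]
```

Call:
play_rows([
  [[-5,0,0.3,0,0,3],[-25.7,0.2,0.3,0,0,14.1],[-25.7,0.2,0.3,0,0,14.1],[-25.7,0.2,0.3,0,0,14.1],[-25.7,0.2,0.3,0,0,14.1]],
], jaw=1)

```text
time: 4.2
tool_pos: [543.0, -6.7, 176.8]
tcp_rot: [-179.9, 0.0, 74.2]
ft_force: [1.2, 0.1, 0.1]
finger_gap: 72.6
grip_force: 0.0
```

Call:
play_rows([
  [[0,0,0,0,0,0],[0,0,0,0,0,0],[0,0,0,0,0,0],[0,0,0,0,0,0]],
], jaw=1)

```text
time: 4.6
tool_pos: [543.6, -3.3, 177.5]
tcp_rot: [-180.0, -0.0, 74.3]
ft_force: [-0.2, 0.5, -0.9]
finger_gap: 85.5
grip_force: 0.0
```

```bash
python3 go.py c 0 0 120 90;  python3 - <<'E'
from h import *
from bench import optics,sensors
d={n:optics.snapshot(n) for n in("top","side")}
a=crop(d["top"],240,215,100,70,4,0); b=crop(d["side"],290,180,90,140,4,0)
c=np.zeros((560,760,3),np.uint8); c[:280,:400]=a; c[:,400:]=b; cv2.imwrite("pics/g2.png",c)
E
```

```text
now [543.6  -3.3 177.5] [-180.    -0.    74.3] to [545. -11. 120.] 74.19540805418734
row [-0.7, 0.35, 5.75] [-0.0, -0.0, 0.1]
```

View pics/g2.png

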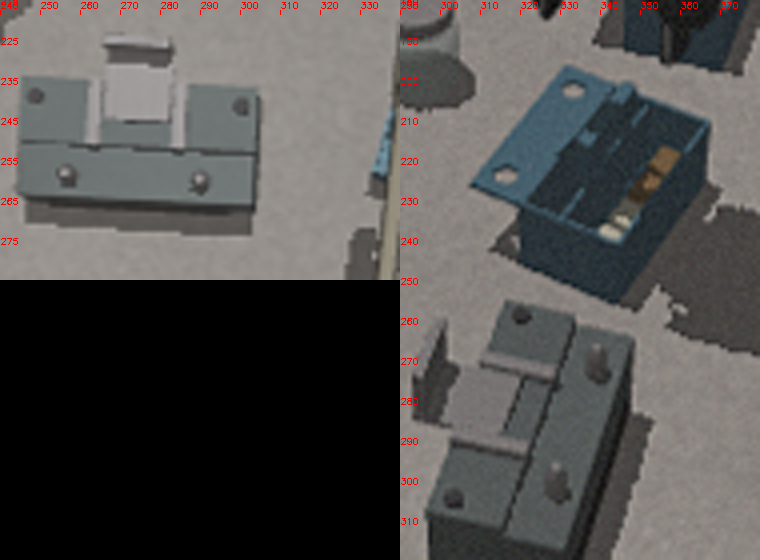

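Tongue is fully back (strip front at row 244, ledge clear, both pins free). Now lower over the bar.

Call:
play_rows([
  [[-0.7,0.35,3,0,0,0],[-0.7,0.35,6,0,0,0],[-0.7,0.35,6,0,0,0],[-0.7,0.35,6,0,0,0],[-0.7,0.35,6,0,0,0]],
])

```text
time: 5.2
tool_pos: [546.3, -12.1, 119.9]
tcp_rot: [179.9, -0.0, 74.3]
ft_force: [0.0, -0.3, 0.0]
finger_gap: 85.7
grip_force: 0.0
```

```bash
python3 go.py c 0 0 82 90
```

```text
now [546.3 -12.1 119.9] [179.9  -0.   74.3] to [545. -11.  82.] 74.19540805418734
row [0.07, -0.16, 3.79] [0.1, -0.0, 0.1]
```

Call:
play_rows([
  [[0.1,-0.1,2,0,0,0],[0.1,-0.1,3.8,0,0,0],[0.1,-0.1,3.8,0,0,0],[0.1,-0.1,3.8,0,0,0],[0.1,-0.1,3.8,0,0,0]],
])

```text
time: 5.7
tool_pos: [545.8, -11.3, 82.0]
tcp_rot: [179.8, -0.0, 74.2]
ft_force: [-0.7, -0.3, 0.2]
finger_gap: 85.2
grip_force: 0.0
```

Call:
play_rows([
  [[0,0,0,0,0,0],[0,0,0,0,0,0],[0,0,0,0,0,0],[0,0,0,0,0,0],[0,0,0,0,0,0]],
], jaw=0, squeeze=50)

```text
time: 6.2
tool_pos: [544.5, -11.2, 80.1]
tcp_rot: [180.0, 0.0, 74.2]
ft_force: [5.2, -1.3, 0.0]
finger_gap: 12.6
grip_force: 0.9
```

Call:
play_rows([
  [[0,0,0,0,0,0],[0,0,0,0,0,0],[0,0,0,0,0,0],[0,0,0,0,0,0]],
])

```text
time: 6.6
tool_pos: [544.4, -11.2, 79.9]
tcp_rot: [180.0, 0.0, 74.2]
ft_force: [1.5, 0.4, -2.1]
finger_gap: 11.2
grip_force: 51.2
```

```bash
python3 go.py c 0 0 150 90
```

```text
now [544.4 -11.2  79.9] [180.    0.   74.2] to [545. -11. 150.] 74.19540805418734
row [0.04, 0.05, -7.01] [0.0, 0.0, 0.0]
```

Gripped at 51 N with an 11–12 mm gap, which is the bar. Lift.

Call:
play_rows([
  [[0,0,-1,0,0,0],[0,0,-3,0,0,0],[0,0,-5.5,0,0,0],[0,0,-7.5,0,0,0],[0,0,-8.0,0,0,0]],
])

```text
time: 7.1
tool_pos: [545.8, -11.3, 163.2]
tcp_rot: [179.8, -0.0, 74.2]
ft_force: [0.6, 0.4, -2.9]
finger_gap: 11.1
grip_force: 50.9
```

```bash
python3 go.py w 448 20 160 88.43
```

```text
now [545.8 -11.3 163.2] [179.8  -0.   74.2] to [448.  20. 160.] 88.43
row [0.35, -10.27, 0.28] [0.2, -0.0, -14.2]
```

Call:
play_rows([
  [[0,-1.5,0,0,0,-2],[0.1,-4,0.2,0,0,-6],[0.2,-7,0.3,0,0,-10],[0.3,-9.5,0.3,0,0,-13.5],[0.35,-10.3,0.3,0,0,-14.2]],
])

```text
time: 7.6
tool_pos: [443.6, 20.9, 155.6]
tcp_rot: [-179.8, -0.0, 88.6]
ft_force: [-0.2, 0.1, -3.4]
finger_gap: 10.7
grip_force: 50.9
```

```bash
python3 go.py d -81 0 160 90
```

```text
now [443.6  20.9 155.6] [-179.8   -0.    88.6] to [453.1 248.  160. ] 88.43110795322957
row [22.73, 0.38, -0.43] [-0.2, -0.0, 0.1]
```

Call:
play_rows([
  [[3,0,-0.4,0,0,0],[8,0,-0.4,0,0,0],[13,0,-0.4,0,0,0],[18,0,-0.4,0,0,0],[21.5,0.1,-0.4,0,0,0]],
])

```text
time: 8.1
tool_pos: [452.8, 238.0, 160.6]
tcp_rot: [-180.0, -0.0, 88.4]
ft_force: [1.1, -0.6, -4.2]
finger_gap: 11.0
grip_force: 50.9
```

Call:
play_rows([
  [[1.2,0.1,0,0,0,0],[1.2,0.2,0,0,0,0],[1.2,0.2,0,0,0,0],[1.2,0.2,0,0,0,0],[1.2,0.2,0,0,0,0]],
])

```text
time: 8.6
tool_pos: [455.7, 245.8, 160.9]
tcp_rot: [-180.0, 0.0, 88.3]
ft_force: [0.2, 0.4, -2.9]
finger_gap: 11.2
grip_force: 50.9
```

```bash
python3 go.py d -81 0 136 90
```

```text
now [455.7 245.8 160.9] [-180.     0.    88.3] to [453.1 248.  136. ] 88.43110795322957
row [0.21, -0.26, 2.49] [-0.0, 0.0, -0.1]
```

Call:
play_rows([
  [[0.2,-0.25,1.2,0,0,0],[0.2,-0.25,2.3,0,0,0],[0.2,-0.25,2.4,0,0,0],[0.2,-0.25,2.4,0,0,0],[0.2,-0.25,2.4,0,0,0]],
])

```text
time: 9.1
tool_pos: [453.1, 249.1, 137.0]
tcp_rot: [-180.0, 0.0, 88.4]
ft_force: [0.9, 0.8, -2.5]
finger_gap: 11.0
grip_force: 50.9
```

```bash
python3 go.py d -81 0 136 90;  python3 - <<'E'
from h import *
from bench import optics,sensors
d={n:optics.snapshot(n) for n in("top","side")}
pickle.dump(d,open("d3.pkl","wb"))
a=crop(d["top"],240,215,90,75,4,0); b=crop(d["side"],290,230,80,100,5,0)
c=np.zeros((500,760,3),np.uint8); c[:300,:360]=a; c[:,360:]=b; cv2.imwrite("pics/g3.png",c)
E
```

```text
now [453.1 249.1 137. ] [-180.     0.    88.4] to [453.1 248.  136. ] 88.43110795322957
row [-0.11, 0.01, 0.1] [-0.0, 0.0, -0.0]
```

View pics/g3.png

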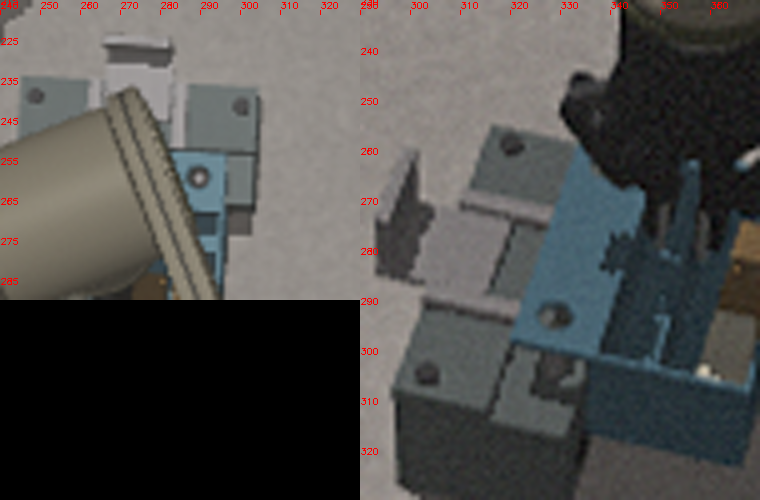

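Top: right hole at ~(289.5,259.5) with the pin tip inside it. Side: left hole at ~(329,293). I'll enlarge both and compare them with the predicted pin positions.

```bash
python3 - <<'E'
from h import *
d=pickle.load(open("d3.pkl","rb"))
a=crop(d["top"],279,249,22,20,18,0); b=crop(d["side"],318,282,22,20,18,0)
cv2.imwrite("pics/g4.png",np.hstack([a,b]))
D,C=pickle.load(open("p.pkl","rb"))
c,s=np.cos(D[2]),np.sin(D[2]); Rz=np.array([[c,-s],[s,c]])
for n,y,x0,y0 in(("top",-50,279,249),("side",50,318,282)):
    pin=proj(d[n],[*(D[:2]+Rz@[-28,y]),108])
    h=proj(d[n],[*(np.array([453.1,249.1])+Rz@[53,y]),122])
    print(n,"pin tip pred",pin,"hole pred",h,"in crop",(pin-[x0,y0]+.5)*18-.5,(h-[x0,y0]+.5)*18-.5)
E
```

```text
top pin tip pred [289.24749294 258.50070714] hole pred [288.57818386 258.10483002] in crop [192.95487297 179.51272853] [180.90730952 172.38694037]
side pin tip pred [329.56509039 295.63377769] hole pred [329.55496543 292.53486615] in crop [216.67162698 253.90799835] [216.48937775 198.12759065]
```

View pics/g4.png

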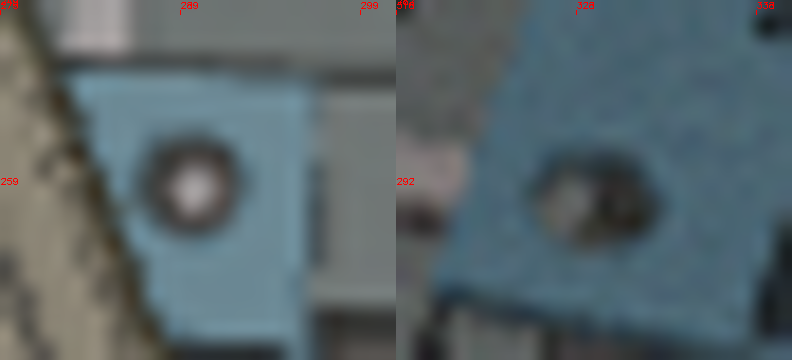

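Both pins sit inside the holes to within about 1 mm. I'll lower with a slight y correction and watch the forces.

Call:
play_rows([
  [[-0.04,0,0.4,0,0,0],[-0.05,0,0.8,0,0,0],[-0.05,0,1.2,0,0,0],[-0.05,0,1.5,0,0,0],[-0.05,0,1.5,0,0,0]],
])

```text
time: 9.7
tool_pos: [452.5, 248.3, 121.2]
tcp_rot: [-179.9, 0.0, 88.4]
ft_force: [-0.2, 0.2, -3.2]
finger_gap: 11.5
grip_force: 50.9
```

Call:
play_rows([
  [[0,0,0.2,0,0,0],[0,0,0.4,0,0,0],[0,0,0.6,0,0,0],[0,0,0.6,0,0,0]],
])

```text
time: 10.1
tool_pos: [452.8, 248.5, 115.6]
tcp_rot: [-180.0, 0.0, 88.4]
ft_force: [0.0, 0.1, -3.6]
finger_gap: 11.5
grip_force: 50.9
```

No contact force, and the plate is past the tapers. Continue down.

Call:
play_rows([
  [[0,0,0.3,0,0,0],[0,0,0.6,0,0,0],[0,0,0.9,0,0,0],[0,0,1.2,0,0,0],[0,0,1.2,0,0,0]],
])

```text
time: 10.6
tool_pos: [452.6, 248.4, 103.3]
tcp_rot: [-179.9, 0.0, 88.4]
ft_force: [-0.5, -0.6, -3.1]
finger_gap: 11.2
grip_force: 50.9
```

Call:
play_rows([
  [[0,0,0.1,0,0,0],[0,0,0.2,0,0,0],[0,0,0.3,0,0,0],[0,0,0.4,0,0,0],[0,0,0.4,0,0,0]],
])

```text
time: 11.1
tool_pos: [453.1, 248.6, 100.0]
tcp_rot: [180.0, -0.0, 88.4]
ft_force: [-0.5, 0.5, -2.1]
finger_gap: 11.4
grip_force: 51.0
```

Call:
play_rows([
  [[0,0,0.05,0,0,0],[0,0,0.1,0,0,0],[0,0,0.15,0,0,0],[0,0,0.15,0,0,0]],
])

```text
time: 11.5
tool_pos: [453.1, 248.5, 99.7]
tcp_rot: [180.0, 0.0, 88.4]
ft_force: [-7.1, -4.6, 8.6]
finger_gap: 11.4
grip_force: 52.7
```

Seated with 8.6 N upward. Release, opening only part way, then rise.

Call:
play_rows([
  [[0,0,0,0,0,0],[0,0,0,0,0,0],[0,0,0,0,0,0],[0,0,0,0,0,0]],
], jaw=0.5)

```text
time: 11.9
tool_pos: [453.0, 248.6, 98.4]
tcp_rot: [180.0, -0.0, 88.4]
ft_force: [-0.4, 0.1, 0.1]
finger_gap: 42.5
grip_force: 0.0
```

Call:
play_rows([
  [[0,0,-1,0,0,0],[0,0,-3,0,0,0],[0,0,-6,0,0,0],[0,0,-10,0,0,0],[0,0,-10,0,0,0]],
])

```text
time: 12.4
tool_pos: [456.3, 250.0, 205.9]
tcp_rot: [179.4, -0.3, 88.4]
ft_force: [1.1, 0.5, 0.7]
finger_gap: 42.9
grip_force: 0.0
```

```bash
python3 go.py d 100 0 200 90;  python3 - <<'E'
from h import *
from bench import optics
d=optics.snapshot("side")
cv2.imwrite("pics/g5.png",crop(d,280,230,100,100,6,0))
E
```

```text
now [456.3 250.  205.9] [179.4  -0.3  88.4] to [634.1 243.  200. ] 88.43110795322957
row [-0.22, 17.78, 0.77] [0.6, -0.3, -0.0]
```

View pics/g5.png

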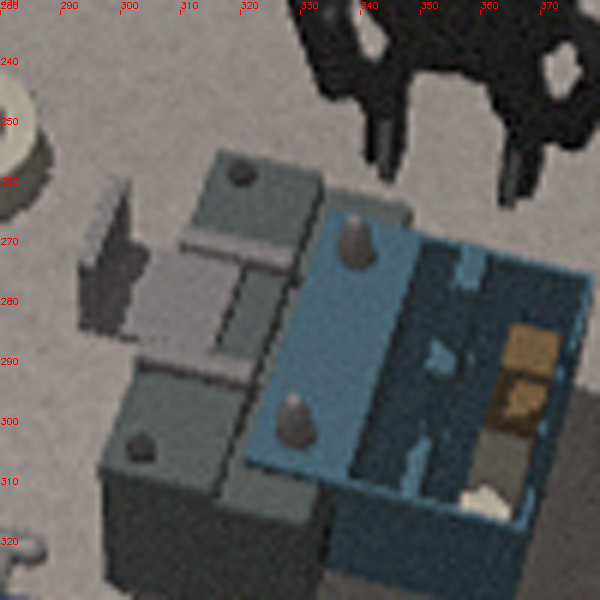

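Both pins stand through the holes ((337,270) and (327,300)) and the plate lies flat on the ledge. Now I'll shut the fingers and go behind the tab.

Call:
play_rows([
  [[-0.1,2,0.5,0,0,0],[-0.2,7,0.7,0,0,0],[-0.2,12,0.7,0.6,-0.3,0],[-0.2,17,0.7,0.6,-0.3,0],[-0.2,18.2,0.7,0.6,-0.3,0]],
], jaw=0)

```text
time: 12.95
tool_pos: [637.6, 240.0, 187.8]
tcp_rot: [-179.2, 0.4, 88.3]
ft_force: [-1.0, 0.4, 0.2]
finger_gap: -0.1
grip_force: 0.0
```

Call:
play_rows([
  [[0,0,0,0,0,0],[0,0,0,0,0,0],[0,0,0,0,0,0]],
])

```text
time: 13.25
tool_pos: [633.8, 241.9, 191.6]
tcp_rot: [-179.4, 0.3, 88.5]
ft_force: [-1.2, 0.0, 0.6]
finger_gap: 0.1
grip_force: 0.0
```

```bash
python3 go.py d 105 0 112 90
```

```text
now [633.8 241.9 191.6] [-179.4    0.3   88.5] to [639.1 242.9 112. ] 88.43110795322957
row [0.16, 0.61, 7.96] [-0.6, 0.3, 0.0]
```

Call:
play_rows([
  [[0.1,0.6,1,-0.6,0.3,0],[0.1,0.6,4.5,-0.6,0.3,0],[0.1,0.6,8,-0.6,0.3,0],[0.1,0.6,8,-0.6,0.3,0],[0.1,0.6,8,-0.6,0.3,0]],
])

```text
time: 13.75
tool_pos: [639.0, 242.0, 111.0]
tcp_rot: [-179.9, 0.0, 88.4]
ft_force: [0.2, 0.7, 0.2]
finger_gap: 0.1
grip_force: 0.0
```

Call:
play_rows([
  [[0,-0.5,0,0,0,0],[0,-1.0,0,0,0,0],[0,-1.5,0,0,0,0],[0,-2,0,0,0,0],[0,-2.5,0,0,0,0]],
])

```text
time: 14.25
tool_pos: [615.5, 242.9, 112.6]
tcp_rot: [179.9, -0.0, 88.4]
ft_force: [2.9, -0.3, 1.6]
finger_gap: 0.1
grip_force: 1.2
```

```bash
python3 go.py d 40 0 112 90
```

```text
now [615.5 242.9 112.6] [179.9  -0.   88.4] to [574.1 244.7 112. ] 88.43110795322957
row [0.06, -4.15, 0.05] [0.1, -0.0, -0.0]
```

Contact. Push forward to about 10 mm before the end, then creep.

Call:
play_rows([
  [[0,-0.6,0,0,0,0],[0,-1.2,0,0,0,0],[0,-1.8,0,0,0,0],[0,-2.3,0,0,0,0],[0,-2.7,0,0,0,0]],
])

```text
time: 14.75
tool_pos: [587.6, 243.5, 111.4]
tcp_rot: [-180.0, 0.0, 88.4]
ft_force: [2.2, -0.0, 2.8]
finger_gap: -0.1
grip_force: 1.2
```

Call:
play_rows([
  [[0,-0.3,0,0,0,0],[0,-0.6,0,0,0,0],[0,-0.8,0,0,0,0],[0,-1.0,0,0,0,0],[0,-1.1,0,0,0,0]],
])

```text
time: 15.25
tool_pos: [576.9, 243.8, 111.3]
tcp_rot: [-180.0, 0.0, 88.4]
ft_force: [1.3, -0.1, 1.5]
finger_gap: 0.1
grip_force: 1.0
```

Call:
play_rows([
  [[0,-0.1,0,0,0,0],[0,-0.2,0,0,0,0],[0,-0.3,0,0,0,0],[0,-0.4,0,0,0,0],[0,-0.5,0,0,0,0]],
])

```text
time: 15.75
tool_pos: [575.5, 243.8, 111.7]
tcp_rot: [179.6, -0.1, 88.4]
ft_force: [23.6, 3.4, -11.9]
finger_gap: 0.0
grip_force: 11.4
```

The forward stop is reached: 23.6 N at the predicted place. I'll back off, rise and check.

Call:
play_rows([
  [[0,1.5,0,0,0,0],[0,3.0,-1,0,0,0],[0,4,-5,0,0,0],[0,4,-10,0,0,0],[0,4,-12,0,0,0]],
])

```text
time: 16.25
tool_pos: [613.6, 243.1, 236.6]
tcp_rot: [179.7, -0.1, 88.4]
ft_force: [0.4, 0.2, 1.5]
finger_gap: -0.2
grip_force: 0.0
```

Call:
play_rows([
  [[0,0,-3,0,0,0],[-8,0,-6,0,0,0],[-13,0,-6,0,0,0],[-18,0,-6,0,0,0],[-22,0,-6,0,0,0]],
])

```text
time: 16.75
tool_pos: [605.9, 45.2, 290.8]
tcp_rot: [-180.0, 0.0, 88.5]
ft_force: [0.5, 0.2, -0.2]
finger_gap: 0.4
grip_force: 0.0
```

```bash
python3 - <<'E'
from h import *
from bench import optics
t=optics.snapshot("top"); s=optics.snapshot("side")
c=np.hstack([cv2.resize(crop(t,235,180,90,120,4,0),(360,480)),crop(s,270,200,110,120,4,0)])
cv2.imwrite("pics/g6.png",c)
E
```

```text
(no output)
```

View pics/g6.png

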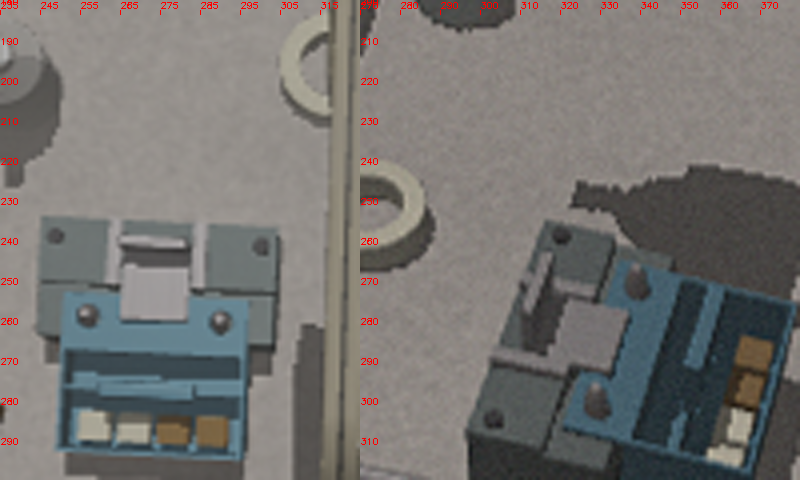

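The tongue is forward over the plate (strip front at row 260, as it was at the start), both pins are through, and the caddy hangs level.

```bash
python3 -c "
from bench import job
print(job.hand_in())"
```

```text
the job is handed in; nothing more can be done
None
```

The two-hole caddy hangs on both pins with its plate flat on the ledge and the tongue pushed fully forward over it; the job is handed in at about 17 s, and I saw nothing else moved.

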